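# Open the detergent doser and find which way its cap unscrews

## Task

Fold the cover of the detergent doser up until it stands straight upright, and leave it standing so. Then take its quarter-turn filler cap off: some of these have a right-hand and some a left-hand thread, so try both ways, turn it the way that gives until it comes free, and finish holding the cap level in the gripper, straight above its neck and about 10 cm higher than it sat, without putting it down or letting go. Leave the other things on the counter where they are.

Things in the scene. Friction and masses are not known exactly. Their poses are not given: they have to be found in the camera images.
- doser: detergent doser, white plastic box fixed to the counter, 170 (its x) x 180 (its y) mm; origin on the counter straight below the cap's axis, z up. Its deck, 62 mm above the counter, lies inside a rim that rises to 96 mm, inner faces at x = +-79, y = -79 and +89 mm. The cover closes on the rim; its hinge runs along the doser's x on the +y side
- neck (a point): centre of the neck's mouth: on the deck (62 mm above the counter), on the cap's axis, axes as the doser's. Coarse quarter-turn thread: the loosening way the cap turns easily by 60 degrees (1.05 rad) to a stop; within 5 degrees of there it lifts straight out. The other way it is tight and stops within 6 degrees. Which way loosens is random and cannot be seen. It does not rise as it turns
- cover (a joint): angle of the cover, rad: 0 shut (level, covering the cap), 1.57 straight upright, 1.9 its stop. It starts shut or ajar by up to 0.3. The hinge is stiff: the cover stays at any angle at which it is left, and moves with 2 to 4 N at its bar
- cover_hinge (a point): middle of the cover's hinge line, 92 mm to the doser's +y from the cap's axis and 100 mm above the counter; the line is parallel to the doser's x. The cover is a plate 170 mm along the hinge, 178 mm from hinge to free edge, 5 mm thick, 0.25 kg
- cover_bar (a point): middle of the cover's handle bar: round steel, 10 mm thick, 100 mm long, parallel to the hinge, 215 mm from it in the cover's plane, on two end posts beyond the free edge; 32 mm open between bar and edge, and nothing below it when shut (100 mm above the counter). Pinched from above it can turn in the fingers. Axes turn with the cover: x along the bar, y to the hinge
- cap_grip (a point): centre of the grip fin of the fitted cap: x along the fin, z up. The grey cap (56 to 112 g) is a disc 72 mm across, 7 mm thick, lying on the neck, with an upright fin 52 long, 12 thick, 24 mm tall; this point is 19 mm above the disc's underside (81 mm above the counter when seated). A stem with two lugs reaches 15 mm down into the neck. Seated, the fin lies along the doser's x within 0.03 rad
- measuring_cup: clear plastic measuring cup, 64 mm across, 60 mm tall, open top; origin at the centre of its underside
- spare_cap: spare blank cap lying loose on the counter, 72 mm disc with the same grip fin as the fitted cap but no stem; origin at the centre of its underside
- brush: hand brush lying on the counter beyond the doser; origin at its underside
- softener: white softener bottle, 72 mm across, 190 mm tall; origin at the centre of its underside
- spray_can: spray can, 60 mm across, 160 mm tall; origin at the centre of its underside
- carton: cardboard carton 80 x 120 x 150 mm; origin at the centre of its underside
- jar: glass jar, 70 mm across, 90 mm tall; origin at the centre of its underside

How it is judged (in metres and radians):
On the way, in this order (a step that is already met when the one before it is completed fails the run):
1. the cover stands upright, the cap still seated (value of joint cover between 1.34 and 1.8 rad and z of cap_grip in the frame of neck below 0.03 m), for 0.2 s.
2. the seated cap has been turned loose (value of joint cover between 1.34 and 1.8 rad and angle between the x axis of cap_grip and the x axis of doser, either way round above 0.8 rad and z of cap_grip in the frame of neck below 0.035 m), for 0.1 s.
At the end, for the whole second after the job is handed in: the cover stands within about 13 degrees of upright; the cap is held by the fingers, still, level within 17 degrees, 65 to 140 mm higher than it sat and within 45 mm of the neck's axis; no other thing has moved more than 30 mm (value of joint cover between 1.34 and 1.8 rad and z of cap_grip in the frame of neck between 0.084 and 0.159 m and horizontal distance between cap_grip and neck below 0.045 m and angle between cap_grip's own z axis and vertical below 0.3 rad and contact force between the fingers and cap above 1 N and linear speed of cap below 0.03 m/s); the arm keeps its last pose, push and grip.
It fails at once if a bystander on the counter is moved more than 30 mm (distance of any of measuring_cup, spare_cap, brush, softener, spray_can, carton, jar from where it was at the start of the episode above 0.03 m).
It also fails if it takes over 67 s, if anything falls off the work surface, if the arm or the gripper's body presses on something with over 40 N, if the wrist force passes 120 N, or if a joint passes its speed limit or range.

## Robot

A 6-joint arm with a two-finger parallel gripper is mounted at the origin on the work surface. World frame = base frame: x ahead of the robot, y to its left, z up, the work surface at z = 0. Lengths are in mm, angles in rad, forces in N, time in s.
With the tool pointing down it reaches from about 250 to 800 mm from the base axis. Payload 3.9 kg.
Tool frame: the origin (TCP) lies midway between the tips of the shut fingers; the grasp point (between the pads) lies 19 mm behind it; z points along the fingers, y is the line along which they close (so a half turn about z gives the same grasp; the last joint's range is limited). The gripper opens to 85 mm and grips with 20 to 120 N. Pads are 22 mm wide; open, the fingers measure 114 mm over their backs; the gripper's body (76 mm by 85 mm) begins 54 mm behind the grasp point. The pads swing forward as they close: fully open they stand 13 mm farther back than shut.
Start: joints at [1.109, 0.26, -0.138, 1.173, 0, 1.571], TCP at [233.913, 470, 231.304] pointing down, gripper open.
Joint ranges: [-2.78, 2.78], [-0.83, 1.72], [-1.28, 1.37], [-1.9, 2.12], [-1.57, 1.48], [-3.14, 3.14]. Speed limits (rad/s): [2.57, 2.57, 3.14, 3.14, 3.14, 3.14].

## Interface

Orientations are given as a unit quaternion [w, x, y, z].
In Python, from workcell import robot gives the robot as it stands.
- The arm moves only by the tool send_rows, never from a script. Its argument "rows" is one flat list of numbers, 7 for each row, row after row: the shift along the tool's x, y, z in mm, then the turn, a rotation vector about the tool's x, y, z in degrees, then the finger opening in mm, from 0 to 85.4. A call has 1 to 5 rows; each row is the pose to reach, as a shift and turn from the pose commanded when the call began, along the tool's axes at that moment; what a row does not reach only later rows make up. A row lasts 1/12 s, in which the tool goes at most 41.7 mm and 7.16 degrees, less where a joint would pass 70% of its speed; a pose out of reach is approached as far as the arm can. A call with a gripper value outside its range is refused whole. The fingers move at their own pace and stop on an object; "grip_force" is the grip in N (left out, the last holds). Time passes only in rows, so rows that repeat a pose let the fingers close. It gives the time, the measured TCP pose, the force, the opening and the grip force at its end, in the units of the state.
- robot.get_obs(): the state, without advancing time (a new reading comes with each control period).
- robot.grab_frame(name): name is "scene" or "top" or "wrist"; returns the picture (480x640x3 uint8, red, green, blue); there is no depth.
- robot.camera_info(name): a dict with "mtx" (3x3 intrinsics, pixels), "dist" ([k1, k2, p1, p2, k3] as OpenCV has them; the pictures are not rectified), "world_to_cam" (4x4, takes a point from world to camera coordinates). Camera axes: x right, y up, looking along -z (the intrinsics and any distortion apply to the point x, -y, -z); pixel columns grow to the right and rows downward; lengths in mm; the calibration is good to about 2 mm. A picture is of the moment at which its call begins: read the wrist's pose just before it. camera_info takes no time and is no camera call; for the wrist camera it gives the pose at the moment of the call.
- robot.job_done(): hands the job in; it is judged then, once.
The state is a dict: "time": time; "joint_pos": joint angles; "qd": joint speeds; "joint_torque": joint torques, N m; "ee_pos": TCP position; "ee_rot": TCP orientation; "wrist_force": force on the tool from outside, world axes, zero at the start; "ft_torque": the same for the moment, N m; "gripper_width": finger opening in mm; "gripper_force": force on a finger pad.
Only numpy, scipy, OpenCV 4.12 (cv2) and the standard library are available. Lean on these libraries where they do the work, as an engineer would, in place of code of your own. Each camera call takes 0.05 s, during which the arm holds its last target. There are 200 camera calls.

## Working session

There is one attempt and no reset: what is moved stays moved. The work goes in short steps, Python scripts to look and compute and a tool call to move; the robot and the scene stay as the last step left them, time stands still between calls to the robot, and variables do not carry over. Pictures are saved under pics/ and viewed, at most 10 in all, crops included, and the job is handed in when it is done.

Besides the shell and the picture viewer there is one more tool, called after "Emit:" as a command line: name --argument value ..., lists and objects as JSON in quotes. send_rows: Moves the arm, as the interface text tells. Its arguments: {"type":"object","properties":{"rows":{"type":"array"},"grip_force":{"type":"number"}},"required":["rows"]}

```bash
mkdir -p pics
cat > h.py <<'E'
import numpy as np, cv2
from workcell import robot
from scipy.spatial.transform import Rotation as R
def save(n,f): 
    im=robot.grab_frame(n); cv2.imwrite(f'pics/{f}.png',im[:,:,::-1]); return im
def ray(ci,px):
    K=np.array(ci['mtx']);d=np.array(ci['dist'],float)
    u=cv2.undistortPoints(np.array(px,float).reshape(-1,1,2),K,d).reshape(-1,2)
    T=np.array(ci['world_to_cam']);Rm=T[:3,:3]
    c=-Rm.T@T[:3,3]
    D=np.c_[u[:,0],-u[:,1],-np.ones(len(u))]@Rm
    return c,D
def onplane(ci,px,z):
    c,D=ray(ci,px); return c+D*((z-c[2])/D[:,2])[:,None]
def proj(ci,P):
    T=np.array(ci['world_to_cam']);p=np.atleast_2d(P)@T[:3,:3].T+T[:3,3]
    q=np.c_[p[:,0],-p[:,1],-p[:,2]]
    return cv2.projectPoints(q,np.zeros(3),np.zeros(3),np.array(ci['mtx']),np.array(ci['dist'],float))[0].reshape(-1,2)
def tool(P):
    o=robot.get_obs();q=o['ee_rot'];r=R.from_quat([q[1],q[2],q[3],q[0]])
    return r.inv().apply(np.array(P)-o['ee_pos'])
E
python3 - <<'E'
from h import *
o=robot.get_obs();print(o)
a=save('top','top0');b=save('scene','scene0')
for n in('top','scene'):
    c=robot.camera_info(n);print(n,ray(c,[[320,240]]),c['mtx'],c['dist'])
E
```

```text
{'time': 0.0, 'joint_pos': array([ 1.10896620e+00,  2.60686326e-01, -1.39394280e-01,  1.17267682e+00,
        7.90869284e-06,  1.57079370e+00]), 'qd': array([ 0.00068832,  0.00091681, -0.00237482,  0.00055373, -0.0021402 ,
        0.00010946]), 'joint_torque': array([-6.57708897e-04, -4.05672705e+01,  2.53924602e+01,  1.89440249e-02,
        3.00406202e-05,  1.15639875e-05]), 'ee_pos': array([233.6264586 , 469.38940769, 230.45414052]), 'ee_rot': array([-2.28267036e-04,  2.28867012e-01,  9.73457205e-01, -9.53616149e-04]), 'wrist_force': array([0.20825185, 0.41453958, 0.27783605]), 'ft_torque': array([0.03484046, 0.01244039, 0.00929208]), 'gripper_force': 0.0, 'gripper_width': 85.82310343579867}
top (array([ 409.35124761,  -30.41700112, 1310.6701326 ]), array([[ 0.11866513, -0.00367628, -0.99298524]])) [[521.19952179   0.         314.57245281]
 [  0.         521.19952179 241.29445945]
 [  0.           0.           1.        ]] [-0.06195143  0.          0.          0.          0.        ]
scene (array([1077.20002719,  284.16576352, 1007.62548652]), array([[-0.49477012, -0.24381485, -0.83423192]])) [[483.37379648   0.         313.41857244]
 [  0.         483.37379648 239.60875594]
 [  0.           0.           1.        ]] [-0.12494057  0.          0.          0.          0.        ]
```

View pics/top0.png

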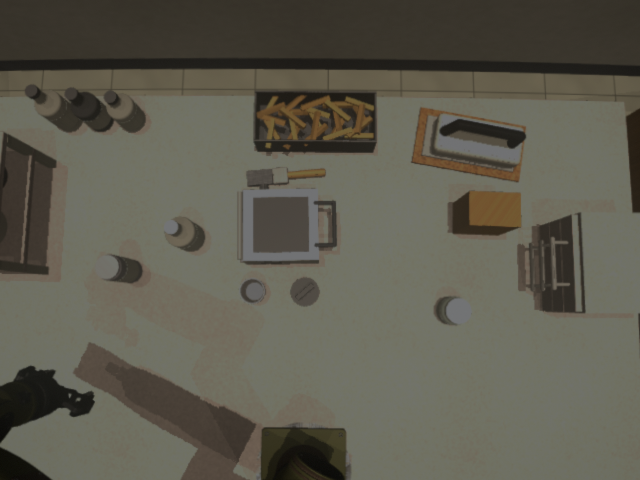

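View pics/scene0.png

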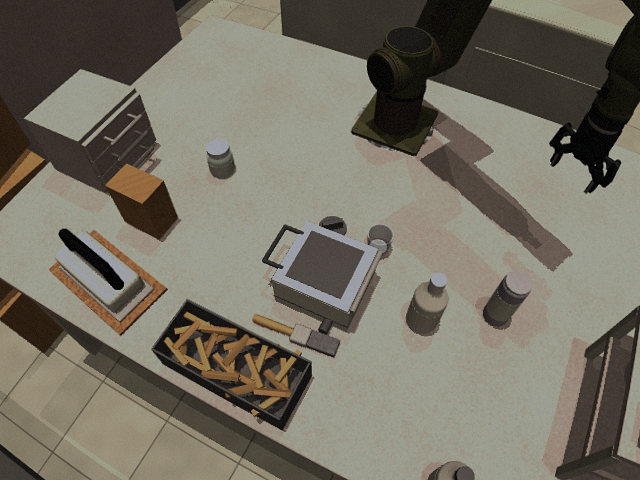

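The top view shows the doser at (280,225), with the bar at column 334 on its right (-y world) and the hinge on the left. The cup is at (253,291) and the spare cap at (305,291). The scene view shows the bar at (280,247). Next I'll enlarge both.

Run:
```python
from h import *
a=cv2.imread('pics/top0.png')[180:310,225:345];b=cv2.imread('pics/scene0.png')[210:330,255:400]
g=lambda i:np.clip(cv2.resize(i,(400,400),interpolation=cv2.INTER_CUBIC).astype(float)*1.5,0,255)
cv2.imwrite('pics/crop0.png',np.hstack([g(a),g(b)]))
for n,(c0,c1,r0,r1) in dict(top0=(318,345,195,252),scene0=(258,306,218,272)).items():
    im=cv2.imread(f'pics/{n}.png');m=(im.max(2)<75).astype(np.uint8);m2=np.zeros_like(m);m2[r0:r1,c0:c1]=m[r0:r1,c0:c1]
    k,l,s,c=cv2.connectedComponentsWithStats(m2)
    for i in range(1,k):
        if s[i][4]>15:
            cnt=cv2.findContours((l==i).astype(np.uint8),0,1)[0][0];print(n,s[i],cv2.approxPolyDP(cnt,2.,True).reshape(-1,2).tolist())
```

```text
top0 [318 201  19  48 322] [[318, 201], [318, 204], [332, 206], [332, 242], [318, 243], [318, 246], [335, 246], [335, 202]]
scene0 [262 225  42  44 327] [[300, 230], [284, 225], [262, 261], [281, 268], [282, 266], [267, 258], [286, 229], [296, 233], [303, 233]][ WARN:0@0.476] global loadsave.cpp:1063 imwrite_ Unsupported depth image for selected encoder is fallbacked to CV_8U.
```

View pics/crop0.png

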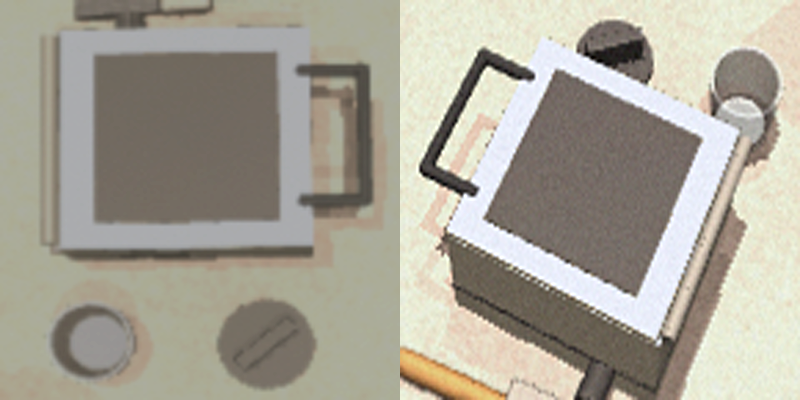

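The bar is clear in both views: its ends are at (334,202.5) and (334,245.5) in the top view, matching (264.5,260.5) and (285,227) in the scene view. The cover looks almost shut. Next I triangulate.

Run:
```python
from h import *
ct=robot.camera_info('top');cs=robot.camera_info('scene')
def tri(p,q):
    c1,d1=ray(ct,[p]);c2,d2=ray(cs,[q]);d1,d2=d1[0],d2[0]
    s=np.linalg.lstsq(np.c_[d1,-d2],c2-c1,rcond=None)[0]
    A,B=c1+s[0]*d1,c2+s[1]*d2;return ((A+B)/2).round(1),np.linalg.norm(A-B).round(1)
print('bar+x',tri((333.8,202.5),(264.5,260.5)));print('bar-x',tri((333.8,245),(285,227)))
s=lambda u,v:(225+u/400*120,180+v/400*130); t=lambda u,v:(255+(u-400)/400*145,210+v/400*120)
print(tri(s(308,28),t(448,232)),tri(s(312,248),t(540,40)),tri(s(62,28),t(660,342)),tri(s(62,248),t(738,135)))
P=[(f,onplane(ct,[s(*f)],z)[0].round(1)) for f,z in (((308,28),102),((312,248),102),((62,28),102),((62,248),102),((92,340),55),((266,343),7))]
print(P)
```

```text
bar+x (array([643. , -65.7, 100.6]), np.float64(1.6))
bar-x (array([543.1, -68. ,  99.8]), np.float64(1.7))
(array([675.4, -26.9,  98.5]), np.float64(1.0)) (array([506.5, -33.2,  96.1]), np.float64(2.2)) (array([672.3, 150.4, 100.1]), np.float64(5.8)) (array([503.5, 144.1,  96. ]), np.float64(1.6))
[((308, 28), array([674.9, -27.4, 102. ])), ((312, 248), array([505.5, -32.2, 102. ])), ((62, 28), array([673. , 147.4, 102. ])), ((62, 248), array([503.3, 142.5, 102. ])), ((92, 340), array([435.2, 125.5,  55. ])), ((266, 343), array([435.5,   1.2,   7. ]))]
```

The cover is shut (bar mid-point (593,-67,100), doser yaw about 0.02), so the hinge is near (589,148,100) and the cap axis near (591,56). First I turn to tool y ∥ doser y and approach.

Emit:
send_rows --rows '[-140,-80,0,0,0,-27.7,28,-140,-80,0,0,0,-27.7,28,-140,-80,0,0,0,-27.7,28,-140,-80,0,0,0,-27.7,28,-140,-80,0,0,0,-27.7,28]' --grip_force 25

```text
time: 0.52
ee_pos: [324.8, 332.0, 230.9]
ee_rot: [-0.0, -0.011, 1.0, -0.001]
wrist_force: [-0.8, -0.3, -0.7]
gripper_width: 28.3
gripper_force: 0.0
```

```bash
cat > go.py <<'E'
import sys
from h import *
o=robot.get_obs();q=o['ee_rot'];r=R.from_quat([q[1],q[2],q[3],q[0]]);M=r.as_matrix()
print('t',o['time'],'p',o['ee_pos'].round(1),'j',o['joint_pos'].round(2),'F',o['wrist_force'].round(1),'T',o['ft_torque'].round(2),'w',round(o['gripper_width'],1),round(o['gripper_force'],1),'xaxis deg',np.degrees(np.arctan2(M[1,0],M[0,0])).round(2),'z',M[:,2].round(3))
for a in sys.argv[1:]:
    v=[float(t) for t in a.split(',')]; y=np.radians(v[3]);x=np.array([np.cos(y),np.sin(y),0]);z=np.array([0,0,-1.])
    G=np.c_[x,np.cross(z,x),z]
    print(v,'shift',tool(v[:3]).round(1),'turn',np.degrees(R.from_matrix(M.T@G).as_rotvec()).round(2))
E
python3 go.py 593,-67,160,181.2 593,-67,87,181.2
```

```text
t 0.5167 p [324.8 332.  230.9] j [ 0.8   0.16 -0.27  1.14 -0.    0.78] F [-0.8 -0.3 -0.7] T [0.   0.06 0.01] w 28.3 0.0 xaxis deg -178.72 z [ 0.    -0.003 -1.   ]
[593.0, -67.0, 160.0, 181.2] shift [-259.2 -404.7   72.1] turn [-0.17 -0.    0.08]
[593.0, -67.0, 87.0, 181.2] shift [-259.2 -404.5  145.1] turn [-0.17 -0.    0.08]
```

Emit:
send_rows --rows '[-86,-135,20,0,0,0,28,-86,-135,20,0,0,0,28,-86,-135,20,0,0,0,28,-86,-135,20,0,0,0,28,-86,-135,20,0,0,0,28]'

```text
time: 0.93
ee_pos: [414.6, 197.9, 210.2]
ee_rot: [-0.0, -0.007, 1.0, -0.002]
wrist_force: [-0.9, -0.0, 0.8]
gripper_width: 27.8
gripper_force: 0.0
```

Emit:
send_rows --rows '[-86,-135,20,0,0,0,28,-86,-135,20,0,0,0,28,-86,-135,20,0,0,0,28,-86,-135,20,0,0,0,28,-86,-135,20,0,0,0,28]'

```text
time: 1.35
ee_pos: [504.3, 65.4, 190.1]
ee_rot: [0.001, -0.008, 1.0, -0.001]
wrist_force: [0.0, 0.7, 0.1]
gripper_width: 27.9
gripper_force: 0.0
```

Emit:
send_rows --rows '[-86,-135,20,0,0,0,28,-86,-135,20,0,0,0,28,-86,-135,20,0,0,0,28,-86,-135,20,0,0,0,28,-86,-135,20,0,0,0,28]'

```text
time: 1.77
ee_pos: [593.4, -67.7, 169.6]
ee_rot: [0.001, -0.008, 1.0, -0.001]
wrist_force: [1.3, 0.8, 0.8]
gripper_width: 28.4
gripper_force: 0.0
```

```bash
python3 go.py 593,-67,160,181.2 593,-67,87,181.2; python3 -c "
from h import *
save('wrist','w1');c=robot.camera_info('wrist');print(proj(c,[[643,-66,100],[543,-68,100]]))"
```

```text
t 1.7667 p [593.4 -67.7 169.6] j [-0.11  0.41 -0.07  1.08 -0.   -0.13] F [1.3 0.8 0.8] T [ 0.03 -0.03 -0.03] w 28.4 0.0 xaxis deg -179.05 z [ 0.001 -0.002 -1.   ]
[593.0, -67.0, 160.0, 181.2] shift [0.4 0.8 9.6] turn [-0.14  0.07 -0.25]
[593.0, -67.0, 87.0, 181.2] shift [ 0.5  0.9 82.6] turn [-0.14  0.07 -0.25]
[[315.11221195 320.90145991]
 [314.50484744 168.44557997]]
```

View pics/w1.png

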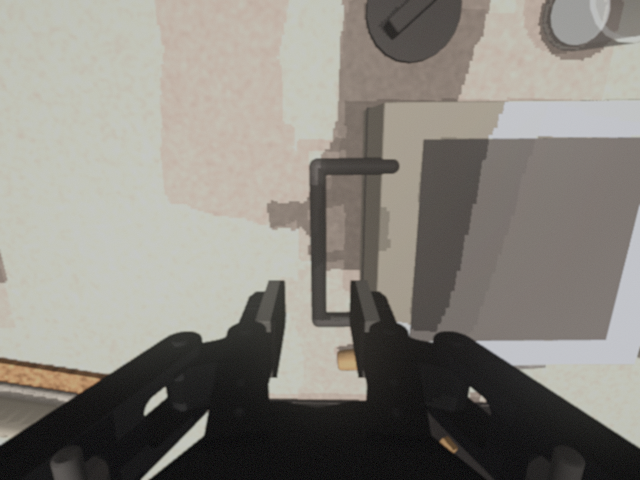

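The wrist view shows the bar at column 319 (rows 165-320), midway between the fingers and clear of the plate's edge. I'll descend and pinch it.

Emit:
send_rows --rows '[0,1,30,0,0,0,28,0,1.5,60,0,0,0,28,0,1.5,83,0,0,0,28,0,1.5,83,0,0,0,28,0,1.5,83,0,0,0,28]'

```text
time: 2.23
ee_pos: [588.2, -60.2, 87.4]
ee_rot: [-0.002, -0.012, 1.0, 0.0]
wrist_force: [0.7, 0.4, 0.0]
gripper_width: 27.9
gripper_force: 0.0
```

Emit:
send_rows --rows '[0,0,0,0,0,0,4,0,0,0,0,0,0,4,0,0,0,0,0,0,4,0,0,0,0,0,0,4,0,0,0,0,0,0,4]' --grip_force 25

```text
time: 2.65
ee_pos: [589.7, -67.4, 90.1]
ee_rot: [-0.0, -0.009, 1.0, -0.006]
wrist_force: [-3.6, -15.5, -3.5]
gripper_width: 8.7
gripper_force: 25.8
```

```bash
python3 go.py; python3 -c "
import numpy as np
for d in range(5,96,5):
  a=np.radians(d); print(d,(215*(1-np.cos(a))).round(1),(-215*np.sin(a)).round(1))"
```

```text
t 2.65 p [589.7 -67.4  90.1] j [-0.11  0.46 -0.21  0.89 -0.01 -0.13] F [ -3.6 -15.5  -3.5] T [-3.04  0.58 -0.02] w 8.7 25.8 xaxis deg -178.93 z [-0.    -0.013 -1.   ]
5 0.8 -18.7
10 3.3 -37.3
15 7.3 -55.6
20 13.0 -73.5
25 20.1 -90.9
30 28.8 -107.5
35 38.9 -123.3
40 50.3 -138.2
45 63.0 -152.0
50 76.8 -164.7
55 91.7 -176.1
60 107.5 -186.2
65 124.1 -194.9
70 141.5 -202.0
75 159.4 -207.7
80 177.7 -211.7
85 196.3 -214.2
90 215.0 -215.0
95 233.7 -214.2
```

Emit:
send_rows --rows '[0,0,0,0,0,0,4,0,0,0,0,0,0,4,0,0,0,0,0,0,4]'

```text
time: 2.9
ee_pos: [589.8, -67.4, 90.1]
ee_rot: [-0.0, -0.009, 1.0, -0.006]
wrist_force: [-3.0, -15.1, -2.7]
gripper_width: 8.7
gripper_force: 25.8
```

```bash
python3 go.py; python3 -c "
from h import *
im=save('wrist','w2')"
```

```text
t 2.9 p [589.8 -67.4  90.1] j [-0.11  0.46 -0.21  0.89 -0.01 -0.13] F [ -3.  -15.1  -2.7] T [-3.01  0.58  0.03] w 8.7 25.8 xaxis deg -178.93 z [-0.    -0.012 -1.   ]
```

View pics/w2.png

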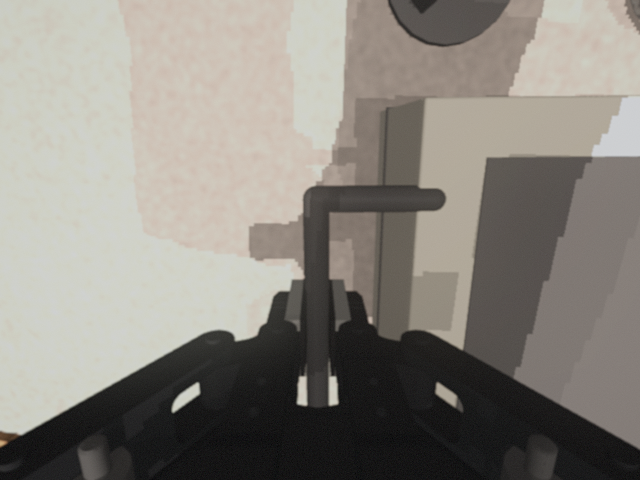

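The bar sits between the pads, as seen at column 316. The side load suggests a commanded offset of about 6 mm in y, which I remove as I start the arc.

Emit:
send_rows --rows '[0,-5,-9,0,0,0,4,0,-4,-19,0,0,0,4,0,-2,-37,0,0,0,4,0,2,-56,0,0,0,4,0,8,-74,0,0,0,4]'

```text
time: 3.37
ee_pos: [589.4, -54.4, 164.7]
ee_rot: [-0.0, -0.011, 1.0, -0.001]
wrist_force: [-1.7, -2.8, -3.2]
gripper_width: 9.1
gripper_force: 24.9
```

```bash
python3 go.py
```

```text
t 3.3667 p [589.4 -54.4 164.7] j [-0.09  0.41 -0.1   1.07 -0.   -0.11] F [-1.7 -2.8 -3.2] T [-0.65  0.43 -0.01] w 9.1 24.9 xaxis deg -178.79 z [-0.    -0.002 -1.   ]
```

Tracking well (θ = 20°, low force), so I continue along the arc.

Emit:
send_rows --rows '[0,7,-17.5,0,0,0,4,0,16,-34,0,0,0,4,0,26,-50,0,0,0,4,0,37,-65,0,0,0,4,0,50,-78.5,0,0,0,4]'

```text
time: 3.78
ee_pos: [588.1, -4.9, 244.2]
ee_rot: [0.0, -0.01, 1.0, -0.002]
wrist_force: [-3.7, -6.7, 1.2]
gripper_width: 8.9
gripper_force: 24.6
```

```bash
python3 go.py
```

```text
t 3.7833 p [588.1  -4.9 244.2] j [-0.01  0.36  0.05  1.25 -0.   -0.03] F [-3.7 -6.7  1.2] T [-1.31  0.61  0.05] w 8.9 24.6 xaxis deg -178.8 z [ 0.001 -0.004 -1.   ]
```

Emit:
send_rows --rows '[0,14,-13,0,0,0,4,0,29,-24,0,0,0,4,0,44.5,-34,0,0,0,4,0,61,-43,0,0,0,4,0,78.5,-50,0,0,0,4]'

```text
time: 4.2
ee_pos: [586.4, 73.8, 295.5]
ee_rot: [0.002, -0.01, 1.0, -0.002]
wrist_force: [-3.6, -5.4, 7.5]
gripper_width: 8.7
gripper_force: 25.3
```

```bash
python3 go.py
```

```text
t 4.2 p [586.4  73.8 295.5] j [ 0.13  0.36  0.17  1.38 -0.    0.11] F [-3.6 -5.4  7.5] T [-1.34  0.63  0.  ] w 8.7 25.3 xaxis deg -178.8 z [ 0.003 -0.004 -1.   ]
```

Emit:
send_rows --rows '[0,18,-5,0,0,0,4,0,36,-9,0,0,0,4,0,55,-11,0,0,0,4,0,74,-12,0,0,0,4,0,75,-12,0,0,0,4]'

```text
time: 4.62
ee_pos: [584.6, 153.3, 307.0]
ee_rot: [0.002, -0.013, 1.0, 0.002]
wrist_force: [-3.4, 1.2, 6.9]
gripper_width: 8.6
gripper_force: 25.9
```

```bash
python3 go.py; python3 -c "
from h import *
save('scene','s3');save('top','t3')"
```

```text
t 4.6167 p [584.6 153.3 307. ] j [0.26 0.38 0.24 1.42 0.   0.23] F [-3.4  1.2  6.9] T [0.26 0.83 0.07] w 8.6 25.9 xaxis deg -178.54 z [ 0.003  0.003 -1.   ]
```

View pics/s3.png

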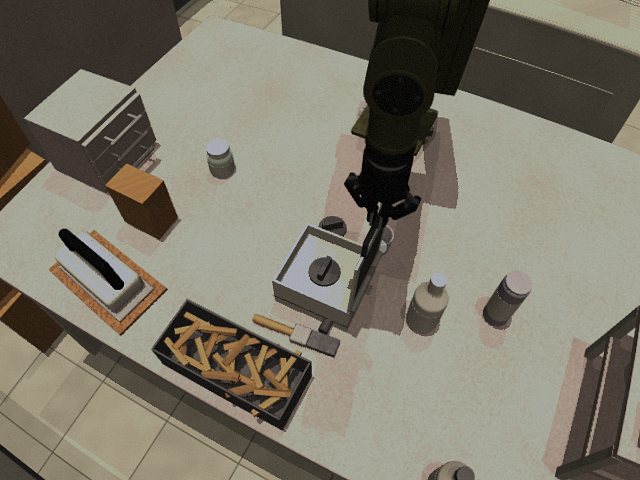

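The cover stands upright and the cap is exposed with its fin near (323,268). Releasing the bar and backing off upward.

Emit:
send_rows --rows '[0,0,0,0,0,0,30,0,0,0,0,0,0,30,0,0,0,0,0,0,30,0,0,-30,0,0,0,30,0,0,-60,0,0,0,30]'

```text
time: 5.13
ee_pos: [584.1, 149.1, 361.3]
ee_rot: [-0.003, -0.011, 1.0, -0.001]
wrist_force: [0.3, 0.2, 0.7]
gripper_width: 30.0
gripper_force: 0.0
```

Emit:
send_rows --rows '[0,-40,-5,0,0,0,40,0,-80,-5,0,0,0,40,0,-97,20,0,0,0,40,0,-97,60,0,0,0,40,0,-97,90,0,0,0,40]'

```text
time: 5.55
ee_pos: [588.2, 50.9, 271.9]
ee_rot: [0.001, -0.009, 1.0, 0.0]
wrist_force: [0.8, 0.4, -1.1]
gripper_width: 40.0
gripper_force: 0.0
```

```bash
python3 go.py 591,56,160,181.2; python3 -c "
from h import *
save('wrist','w4');c=robot.camera_info('wrist');print(ray(c,[[320,240]]));print(proj(c,[[565,56,93],[617,56,93],[591,56,93],[591,56,69]]))"
```

```text
t 5.55 p [588.2  50.9 271.9] j [0.09 0.36 0.11 1.32 0.   0.07] F [ 0.8  0.4 -1.1] T [0.05 0.   0.01] w 40.0 0.0 xaxis deg -178.94 z [ 0.002  0.    -1.   ]
[591.0, 56.0, 160.0, 181.2] shift [ -2.7   5.1 111.9] turn [ 0.01  0.11 -0.14]
(array([514.27559141,  49.51581074, 406.69394136]), array([[ 0.28627409,  0.01214943, -0.95826996]]))
[[323.90355043 193.35213776]
 [322.50848983 249.42662036]
 [323.19085464 221.99745628]
 [322.82431688 216.08330461]]
```

View pics/w4.png

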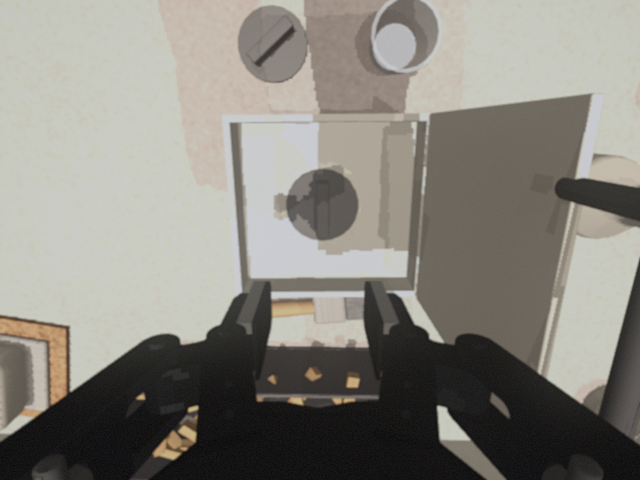

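The wrist view shows the cap disc centred at (322,204), radius 35, with the fin along image-vertical (world x). My prediction was row 216, so I'll cross-check the cap's x with the arm settled and from the scene camera.

Run:
```python
from h import *
print(robot.get_obs()['ee_pos'],robot.get_obs()['qd'].round(3))
cw=robot.camera_info('wrist');im=save('wrist','w5')
def disc(im,c0,c1,r0,r1,th):
    g=im.max(2)[r0:r1,c0:c1];m=(g<th).astype(np.uint8);m=cv2.morphologyEx(m,cv2.MORPH_OPEN,np.ones((5,5)))
    k,l,s,c=cv2.connectedComponentsWithStats(m);i=1+s[1:,4].argmax()
    cnt=cv2.findContours((l==i).astype(np.uint8),0,1)[0][0];return cv2.fitEllipse(cv2.convexHull(cnt)),(c0,r0),s[i]
for th in(70,90,110):
    e,o,s=disc(im,250,400,150,260,th);p=(e[0][0]+o[0],e[0][1]+o[1]);print(th,p,e[1],s,onplane(cw,[p],69))
cs=robot.camera_info('scene');im=save('scene','s5')
for th in(70,90,110):
    e,o,s=disc(im,295,350,250,292,th);p=(e[0][0]+o[0],e[0][1]+o[1]);print(th,p,e[1],s,onplane(cs,[p],69))
i2=im[215:325,255:405,::-1];cv2.imwrite('pics/s5c.png',cv2.resize(i2,(750,550),interpolation=cv2.INTER_CUBIC))
```

```text
[583.15026564  51.01560952 264.08160653] [ 0.017  0.027  0.075  0.183  0.    -0.001]Traceback (most recent call last):
  File "<stdin>", line 9, in <module>
  File "<stdin>", line 6, in disc
ValueError: attempt to get argmax of an empty sequence
```

The arm was still settling when I looked. I'll hold a moment, then measure.

Emit:
send_rows --rows '[0,0,0,0,0,0,40,0,0,0,0,0,0,40,0,0,0,0,0,0,40,0,0,0,0,0,0,40]'

```text
time: 5.98
ee_pos: [589.5, 53.1, 275.4]
ee_rot: [0.002, -0.011, 1.0, 0.0]
wrist_force: [-0.0, 0.1, -0.1]
gripper_width: 39.6
gripper_force: 0.0
```

Run:
```python
from h import *
print(robot.get_obs()['ee_pos'],robot.get_obs()['qd'].round(3))
cw=robot.camera_info('wrist');im=save('wrist','w5')
def disc(im,c0,c1,r0,r1,th):
    g=im.max(2)[r0:r1,c0:c1];m=(g<th).astype(np.uint8);m=cv2.morphologyEx(m,cv2.MORPH_OPEN,np.ones((3,3)))
    k,l,s,c=cv2.connectedComponentsWithStats(m)
    if k<2: return
    i=1+s[1:,4].argmax()
    cnt=cv2.findContours((l==i).astype(np.uint8),0,1)[0][0];e=cv2.fitEllipse(cv2.convexHull(cnt));return (e[0][0]+c0,e[0][1]+r0),np.round(e[1]),s[i]
cs=robot.camera_info('scene');sc=save('scene','s5')
for cam,i,b in((cw,im,(250,400,140,260)),(cs,sc,(300,346,250,290))):
  for th in(80,100,115):
    d=disc(i,*b,th)
    if d: print(th,d,onplane(cam,[d[0]],69).round(1))
i2=sc[215:325,255:405,::-1];cv2.imwrite('pics/s5c.png',np.hstack([cv2.resize(i2,(400,300)),cv2.resize(im[:,:,::-1],(400,300))]))
```

```text
[589.53288643  53.12415247 275.44092724] [-0.001  0.002 -0.017 -0.005  0.001 -0.001]
80 ((318.2575149536133, 178.95514678955078), array([ 5., 15.]), array([64, 37, 12,  5, 53], dtype=int32)) [[566.8  53.2  69. ]]
100 ((319.60252380371094, 201.41614151000977), array([68., 69.]), array([  35,   27,   69,   69, 2879], dtype=int32)) [[588.9  55.1  69. ]]
115 ((319.5902328491211, 201.3274917602539), array([69., 70.]), array([  34,   27,   71,   70, 3080], dtype=int32)) [[588.8  55.1  69. ]]
80 ((324.26593589782715, 271.2848320007324), array([29., 32.]), array([  9,   7,  32,  29, 664], dtype=int32)) [[590.9  56.1  69. ]]
100 ((323.7556552886963, 270.61809158325195), array([30., 34.]), array([  7,   6,  34,  30, 768], dtype=int32)) [[589.9  54.3  69. ]]
115 ((323.3520202636719, 270.6676731109619), array([30., 35.]), array([  6,   6,  35,  31, 783], dtype=int32)) [[590.4  53.6  69. ]]
```

View pics/s5c.png

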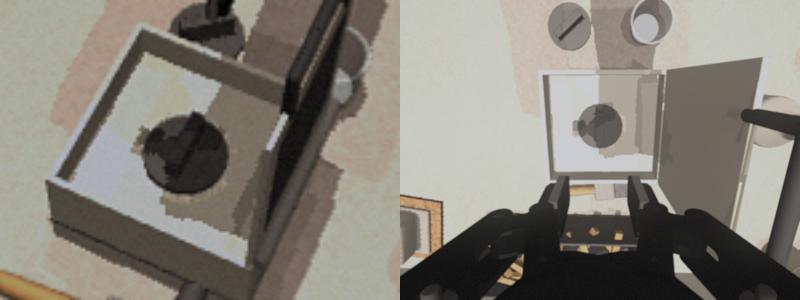

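The cap is at (590, 55), and both cameras agree. The cover is upright and the fin is along x. Descending in two stages, slowing near the cap.

Emit:
send_rows --rows '[0,1,25,0,0,0,40,0,2,60,0,0,0,40,0,2,95,0,0,0,40,0,2,130,0,0,0,40,0,2,150,0,0,0,40]'

```text
time: 6.5
ee_pos: [586.1, 54.7, 119.8]
ee_rot: [-0.002, -0.011, 1.0, -0.0]
wrist_force: [-0.1, -0.4, -0.3]
gripper_width: 40.2
gripper_force: 0.0
```

Emit:
send_rows --rows '[0,0,10,0,0,0,40,0,0,15,0,0,0,40,0,0,20,0,0,0,40,0,0,20,0,0,0,40,0,0,20,0,0,0,40]'

```text
time: 6.92
ee_pos: [589.0, 54.8, 104.2]
ee_rot: [0.001, -0.011, 1.0, 0.0]
wrist_force: [0.5, 0.3, -0.6]
gripper_width: 39.8
gripper_force: 0.0
```

```bash
python3 go.py 590,55.3,74,181.2
```

```text
t 6.9167 p [589.   54.8 104.2] j [ 0.09  0.45 -0.2   0.92 -0.    0.07] F [ 0.5  0.3 -0.6] T [-0.    0.06  0.06] w 39.8 0.0 xaxis deg -178.76 z [ 0.003  0.    -1.   ]
[590.0, 55.3, 74.0, 181.2] shift [-0.9  0.5 30.2] turn [0.01 0.15 0.04]
```

Emit:
send_rows --rows '[-1,0.5,8,0,0,0,40,-1,0.5,16,0,0,0,40,-1,0.5,23,0,0,0,40,-1,0.5,28,0,0,0,40,-1,0.5,30,0,0,0,40]'

```text
time: 7.33
ee_pos: [587.8, 55.1, 71.4]
ee_rot: [-0.001, -0.011, 1.0, -0.0]
wrist_force: [-0.6, 0.1, -1.3]
gripper_width: 40.2
gripper_force: 0.0
```

Emit:
send_rows --rows '[0,0,0,0,0,0,40,0,0,0,0,0,0,20,0,0,0,0,0,0,5,0,0,0,0,0,0,5,0,0,0,0,0,0,5]' --grip_force 60

```text
time: 7.75
ee_pos: [589.2, 55.2, 73.3]
ee_rot: [0.0, -0.011, 1.0, 0.0]
wrist_force: [-0.8, -0.1, 2.0]
gripper_width: 10.3
gripper_force: 61.9
```

```bash
python3 go.py
```

```text
t 7.75 p [589.2  55.2  73.3] j [ 0.09  0.48 -0.24  0.85 -0.    0.07] F [-0.8 -0.1  2. ] T [-0.02  0.06  0.05] w 10.3 61.9 xaxis deg -178.76 z [ 0.001  0.    -1.   ]
```

The fin is gripped. I'll try a small turn one way and read the torque.

Emit:
send_rows --rows '[0,0,0,0,0,3,5,0,0,0,0,0,6,5,0,0,0,0,0,9,5,0,0,0,0,0,11,5,0,0,0,0,0,11,5]'

```text
time: 8.17
ee_pos: [589.3, 55.5, 73.4]
ee_rot: [0.001, 0.082, 0.997, -0.0]
wrist_force: [-0.4, -0.3, 3.4]
gripper_width: 10.7
gripper_force: 105.9
```

```bash
python3 go.py
```

```text
t 8.1667 p [589.3  55.5  73.4] j [ 0.09  0.48 -0.24  0.85 -0.    0.26] F [-0.4 -0.3  3.4] T [-0.21  0.03  2.66] w 10.7 105.9 xaxis deg 170.59 z [ 0.001 -0.    -1.   ]
```

The torque climbed to 2.7 N m, so that is the tight way. Turning the other way.

Emit:
send_rows --rows '[0,0,0,0,0,-6,5,0,0,0,0,0,-12,5,0,0,0,0,0,-18,5,0,0,0,0,0,-24,5,0,0,0,0,0,-30,5]'

```text
time: 8.58
ee_pos: [589.2, 55.1, 73.3]
ee_rot: [0.001, -0.178, 0.984, 0.0]
wrist_force: [-0.3, -0.3, 1.4]
gripper_width: 10.6
gripper_force: 61.9
```

```bash
python3 go.py
```

```text
t 8.5833 p [589.2  55.1  73.3] j [ 0.09  0.48 -0.24  0.85  0.   -0.26] F [-0.3 -0.3  1.4] T [ 0.08  0.05 -0.06] w 10.6 61.9 xaxis deg -159.54 z [ 0.001  0.    -1.   ]
```

It turns freely this way. Continuing to the 60° stop.

Emit:
send_rows --rows '[0,0,0,0,0,-6,5,0,0,0,0,0,-12,5,0,0,0,0,0,-18,5,0,0,0,0,0,-24,5,0,0,0,0,0,-30,5]'

```text
time: 9.0
ee_pos: [589.2, 55.2, 73.3]
ee_rot: [0.001, -0.426, 0.905, -0.0]
wrist_force: [1.1, 0.3, 2.4]
gripper_width: 10.5
gripper_force: 61.9
```

Emit:
send_rows --rows '[0,0,0,0,0,-4,5,0,0,0,0,0,-8,5,0,0,0,0,0,-11,5,0,0,0,0,0,-11,5,0,0,0,0,0,-11,5]'

```text
time: 9.42
ee_pos: [589.2, 55.2, 73.3]
ee_rot: [0.001, -0.508, 0.861, -0.0]
wrist_force: [-0.5, 0.3, 2.9]
gripper_width: 11.0
gripper_force: 62.1
```

```bash
python3 go.py
```

```text
t 9.4167 p [589.2  55.2  73.3] j [ 0.09  0.48 -0.24  0.85  0.   -0.97] F [-0.5  0.3  2.9] T [0.04 0.05 0.05] w 11.0 62.1 xaxis deg -118.87 z [ 0.001  0.    -1.   ]
```

Emit:
send_rows --rows '[0,0,0,0,0,-2,5,0,0,0,0,0,-4,5,0,0,0,0,0,-4,5,0,0,0,0,0,-4,5]'

```text
time: 9.75
ee_pos: [589.7, 55.1, 73.3]
ee_rot: [0.001, -0.538, 0.843, -0.001]
wrist_force: [2.0, -0.9, 3.9]
gripper_width: 10.5
gripper_force: 62.1
```

```bash
python3 go.py
```

```text
t 9.75 p [589.7  55.1  73.3] j [ 0.09  0.48 -0.24  0.85 -0.   -1.04] F [ 2.  -0.9  3.9] T [-0.04 -0.31 -0.19] w 10.5 62.1 xaxis deg -114.9 z [ 0.002 -0.    -1.   ]
```

A slight counter-torque shows it is at the stop. Lifting gently.

Emit:
send_rows --rows '[0,0,-3,0,0,0,5,0,0,-6,0,0,0,5,0,0,-9,0,0,0,5,0,0,-12,0,0,0,5,0,0,-12,0,0,0,5]'

```text
time: 10.17
ee_pos: [588.2, 55.2, 85.3]
ee_rot: [-0.0, -0.539, 0.842, 0.0]
wrist_force: [1.4, -1.0, -1.1]
gripper_width: 10.8
gripper_force: 61.5
```

```bash
python3 go.py
```

```text
t 10.1667 p [588.2  55.2  85.3] j [ 0.09  0.47 -0.22  0.88  0.   -1.05] F [ 1.4 -1.  -1.1] T [-0.11 -0.17  0.01] w 10.8 61.5 xaxis deg -114.76 z [-0.001  0.    -1.   ]
```

It lifts freely. Raising it to 100 mm in total.

Emit:
send_rows --rows '[0,0,-10,0,0,0,5,0,0,-22,0,0,0,5,0,0,-34,0,0,0,5,0,0,-44,0,0,0,5,0,0,-50,0,0,0,5]'

```text
time: 10.58
ee_pos: [588.7, 55.4, 136.5]
ee_rot: [0.0, -0.539, 0.842, -0.0]
wrist_force: [0.4, 0.1, -1.7]
gripper_width: 11.1
gripper_force: 61.5
```

Emit:
send_rows --rows '[0,0,-10,0,0,0,5,0,0,-20,0,0,0,5,0,0,-30,0,0,0,5,0,0,-36,0,0,0,5,0,0,-38,0,0,0,5]'

```text
time: 11.0
ee_pos: [589.6, 55.3, 174.4]
ee_rot: [0.001, -0.539, 0.842, -0.0]
wrist_force: [0.7, -0.1, -0.2]
gripper_width: 10.7
gripper_force: 61.5
```

Emit:
send_rows --rows '[0,0,0,0,0,0,5,0,0,0,0,0,0,5,0,0,0,0,0,0,5,0,0,0,0,0,0,5,0,0,0,0,0,0,5]'

```text
time: 11.42
ee_pos: [588.4, 55.1, 172.2]
ee_rot: [-0.0, -0.539, 0.842, 0.0]
wrist_force: [-0.1, 0.1, -1.7]
gripper_width: 10.2
gripper_force: 61.5
```

```bash
python3 go.py; python3 -c "
from h import *
a=save('scene','s6')[190:340,240:440,::-1];b=save('wrist','w6')[:,:,::-1]
cv2.imwrite('pics/end.png',np.hstack([cv2.resize(a,(400,300)),cv2.resize(b,(400,300))]))"
```

```text
t 11.4167 p [588.4  55.1 172.2] j [ 0.09  0.4  -0.08  1.09 -0.   -1.05] F [-0.1  0.1 -1.7] T [-0.03 -0.   -0.01] w 10.2 61.5 xaxis deg -114.76 z [-0.001 -0.    -1.   ]
```

View pics/end.png

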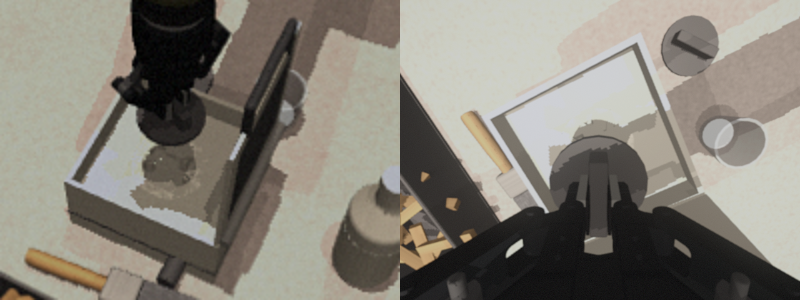

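The cap hangs level in the fingers above the open neck, the cover stands upright, and the other items are in place. The arm is settled, so I'm handing in.

```bash
python3 -c "
from workcell import robot
print(robot.job_done())"
```

```text
the job is handed in; nothing more can be done
None
```

I handed the job in at about 11.4 s: the cover stands upright and the cap, unscrewed, is held level about 99 mm above its seat, straight over the neck, with the other items looking undisturbed in the last pictures; no verdict came back.

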